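Set the free play of a pedal unit

ROBOT

A 7-joint arm with a two-finger parallel gripper is mounted at the origin on a cart in front of the work surface, level with it; the furniture and walls round the work are solid. World frame = base frame: x ahead of the robot, y to its left, z up, the work surface at z = 0. Lengths are in mm, angles in rad, forces in N, time in s.
With the tool pointing down it reaches from about 400 to 875 mm from the base axis. Payload 4.4 kg.
Tool frame: the origin (TCP) lies at the very end of the fingers, on their centre line; the grasp point (between the pads) lies 19 mm behind it; z points along the fingers, y is the line along which they close (so a half turn about z gives the same grasp; the last joint's range is limited). The gripper opens to 85 mm and grips with 20 to 120 N. Pads are 22 mm wide; open, the fingers measure 114 mm over their backs; the gripper's body (76 mm by 85 mm) begins 54 mm behind the grasp point. The pads swing forward as they close: fully open they stand 13 mm farther back than shut.
Start: joints at [1.076, 0.628, 0.038, 1.517, -0.027, 0.996, -0.02], TCP at [270.285, -591.155, 231.313] pointing down, gripper open.
Joint ranges: [-3.06, 3.06], [-0.37, 2.12], [-1.25, 1.32], [0.18, 2.47], [-1.1, 4.24], [0.23, 1.98], [-2.94, 2.94]. Speed limits (rad/s): [2.57, 2.57, 3.14, 3.14, 3.14, 3.14, 3.14].

INTERFACE

Orientations are given as [roll, pitch, yaw] about the fixed x, y, z axes, in that order (R = Rz(yaw) Ry(pitch) Rx(roll)).
In Python, from cell import monitor, viewer, workorder gives the robot as it stands.
- The arm moves only by the tool arm_command, never from a script. Its argument "series" is one flat list of numbers, 5 for each row, row after row: the opening in per cent of the stroke, from 0 (shut) to 100 (fully open), then the shift along the tool's x, y, z in cm, then the turn about the tool's z in degrees. In form: [claw, x, y, z, roll, claw, x, y, z, roll, ...]. A call has exactly 5 rows; each row is the pose to reach, as a shift and turn from the pose commanded when the call began, along the tool's axes at that moment; what a row does not reach only later rows make up. A row lasts 1/12 s, in which the tool goes at most 41.7 mm and 7.16 degrees, less where a joint would pass 70% of its speed; a pose out of reach is approached as far as the arm can. A call with a gripper value outside its range is refused whole. The fingers move at their own pace and stop on an object; the grip force is fixed at half the most. Time passes only in rows, so rows that repeat a pose let the fingers close, or fill a call up. It gives the time, the measured TCP pose, the force, the opening and the grip force at its end, in the units of the state.
- monitor.read_state(): the state, without advancing time (a new reading comes with each control period).
- viewer.get_image(name): name is "side" or "top"; returns (picture, depth): 400x640x3 uint8, red, green, blue; 400x640 float32, mm along the optical axis (not along the pixel's ray), 0 where there is no reading.
- viewer.camera_model(name): a dict with "mtx" (3x3 intrinsics, pixels), "R" (3x3) and "t" (3): a world point X has camera coordinates R X + t. Camera axes: x right, y down, z forward; pixel columns grow to the right and rows downward; lengths in mm; the calibration is good to about 2 mm. A picture is of the moment at which its call begins. camera_model takes no time and is no camera call.
- workorder.finish_job(): hands the job in; it is judged then, once.
The state is a dict: "clock": time; "qpos": joint angles; "qd": joint speeds; "tau": joint torques, N m; "eef_pos": TCP position; "tool_rot": TCP orientation; "force": force on the tool from outside, world axes, zero at the start; "torque": the same for the moment, N m; "width": finger opening in mm; "gripper_force": force on a finger pad.
Only numpy, scipy, OpenCV 4.12 (cv2) and the standard library are available. Lean on these libraries where they do the work, as an engineer would, in place of code of your own. Each camera call takes 0.05 s, during which the arm holds its last target. There are 200 camera calls.

TASK

Set the free play of the pedal unit on the desk: press its spring treadle down to the stop to settle the linkage and let it come right back up, then turn the knurled thumbscrew clockwise until it seats and back it off a quarter turn. Finish with the gripper still holding the thumbscrew at that setting, do not let go, and leave the screwdriver, the spanner and the stopper where they lie.

Things in the scene. Friction and masses are not known exactly. Their poses are not given: they have to be found in the camera images.
- pedal_unit: Pedal unit, fixed: dark steel base 240 x 110 x 10 mm; aluminium treadle with black pad at its -x end, yellow adjuster housing (60 x 70 mm, top 55 mm above the desk) at its +x end. Origin on the underside (base from x = -125 to 115 mm), z up. Treadle hinge along y at x = 20, z = 30 mm; vertical thumbscrew at x = 75, y = 0. Red mark on the housing between thumbscrew and treadle.
- treadle_pad (a point): Point to press, on the upper face of the treadle's rubber pad (74 mm wide), 30 mm from the treadle's free end and on its centre line; moves with the treadle, 100 mm from the hinge axis. About 65 mm above the desk at rest, about 41 mm when the treadle is on its stop.
- treadle (a joint): Treadle angle: 0 rad fully up (plate sloping up at 0.28 rad towards its free end), 0.25 rad down on its stop. A spring brings it back up; pressing at treadle_pad takes about 4 N at first and 10 N at the stop.
- thumbscrew_grip (a point): Middle of the thumbscrew's knurled round steel head, on its axis, 85 mm above the desk. The head is 34 mm across and 24 mm high (73 to 97 mm above the desk); below it is a shank 12 mm across, 18 mm long down to the housing. It can be gripped at any yaw from above.
- thumbscrew (a joint): Thumbscrew angle: 0 rad seated (hard stop), grows as backed off anticlockwise seen from above, to 4.5; starts at 0.8 to 2.6. Takes about 0.05 N m, stays where left, its height does not change. A red line on top of the head, middle to rim, points at the red mark (unit's -x) when seated, to the unit's -y a quarter turn off.
- screwdriver: Loose screwdriver with red handle, 191 x 29 x 29 mm, lying on the desk to the right of the unit; origin under its middle, its length along its y. To be left alone.
- spanner_13: Loose steel combination spanner, 174 x 31 x 8 mm, lying on the left of the unit; origin under its middle, its length along its y. To be left alone.
- stopper: Loose brown-red rubber stopper, 30 mm across and 27 mm high, standing beyond the unit; origin at the middle of its underside. To be left alone.

How it is judged:
By the outcome, as a careful person would: the job done as asked, in the order asked, and still so for the second after the job is handed in, while the arm keeps its last pose, push and grip.
It also fails if it takes over 72 s, if anything falls off the work surface, if the arm or the gripper's body presses on something with over 40 N, if the wrist force passes 120 N, or if a joint passes its speed limit or range.

## Working session

There is one attempt and no reset: what is moved stays moved. The work goes in short steps, Python scripts to look and compute and a tool call to move; the robot and the scene stay as the last step left them, time stands still between calls to the robot, and variables do not carry over. Pictures are saved under pics/ and viewed, at most 10 in all, crops included, and the job is handed in when it is done.

Besides the shell and the picture viewer there is one more tool, called after "Request:" as name(argument=value, ...) on one line, values as JSON. arm_command: Moves the arm, as the interface text tells. Its arguments: {"type":"object","properties":{"series":{"type":"array","items":{"type":"number"}}},"required":["series"]}

```bash
mkdir -p pics; python3 - <<'E'
from cell import monitor, viewer
import cv2, numpy as np
for n in ("top","side"):
    im,d=viewer.get_image(n); cv2.imwrite(f"pics/{n}0.png",im[:,:,::-1]); np.savez(f"{n}0.npz",im=im,d=d)
    m=viewer.camera_model(n); print(n,np.round(m["mtx"],1).tolist(),np.round(m["R"],3).tolist(),np.round(m["t"]).tolist())
print(monitor.read_state())
E
```

```text
top [[401.9, 0.0, 322.9], [0.0, 401.9, 201.6], [0.0, 0.0, 1.0]] [[0.009, -1.0, 0.021], [-0.984, -0.012, -0.175], [0.176, -0.019, -0.984]] [-62.0, 574.0, 1139.0]
side [[411.0, 0.0, 322.2], [0.0, 411.0, 194.8], [0.0, 0.0, 1.0]] [[1.0, -0.016, -0.018], [-0.023, -0.566, -0.824], [0.003, 0.824, -0.566]] [-580.0, 54.0, 1512.0]
{'clock': 0.1, 'qpos': array([ 1.07619886,  0.62923541,  0.03845826,  1.51826424, -0.02699404,
        0.99632379, -0.02003542]), 'qd': array([ 0.00014072, -0.00241938, -0.00116109, -0.00196403, -0.00047957,
       -0.00061095, -0.0004831 ]), 'tau': array([ 3.87879249e-03, -5.64527571e+01,  1.23038895e+00, -1.93972331e+01,
        1.11758709e-02,  5.48466473e-03,  5.83055396e-06]), 'eef_pos': array([ 270.03968958, -590.63105053,  230.49432269]), 'tool_rot': array([-3.13988045e+00,  2.94102890e-05,  4.28754482e-01]), 'force': array([-0.20724707,  0.56774959, -0.1308965 ]), 'torque': array([-0.04473599,  0.05272264, -0.00630291]), 'gripper_force': 0.0, 'width': 85.32016608710728}
```

View pics/top0.png

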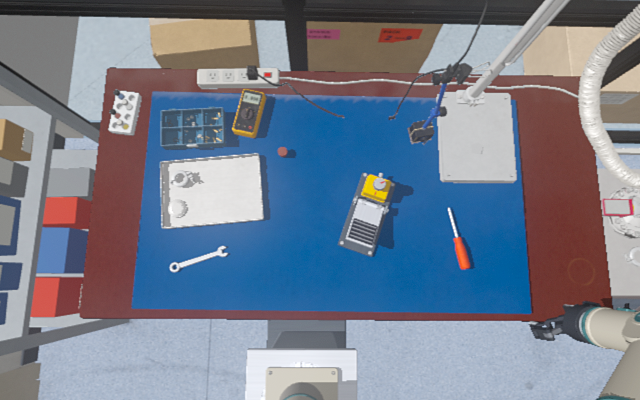

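View pics/side0.png

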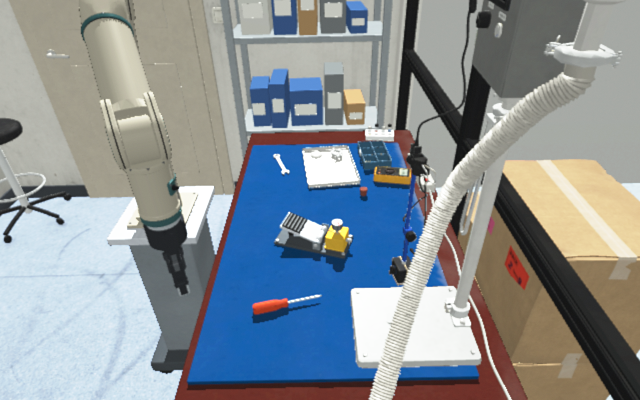

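The top view shows the unit at about (368,213), with the yellow housing and head at (378,185), the treadle pad at (362,232), and the lamp's blue-cabled joint near (430,125). The side view agrees: treadle at (297,228), head at (337,224). Now I'll measure the pose.

```bash
cat > h.py <<'E'
import numpy as np, cv2
from cell import monitor, viewer
def cloud(n,d):
    m=viewer.camera_model(n); K,R,t=(np.array(m[k],float) for k in("mtx","R","t"))
    v,u=np.mgrid[:d.shape[0],:d.shape[1]]
    c=np.stack([(u-K[0,2])/K[0,0]*d,(v-K[1,2])/K[1,1]*d,d],-1)
    return (c-t)@R
def proj(n,X):
    m=viewer.camera_model(n); K,R,t=(np.array(m[k],float) for k in("mtx","R","t"))
    c=np.atleast_2d(X)@R.T+t; p=c@K.T; return p[:,:2]/p[:,2:]
E
python3 - <<'E'
from h import *
for n,(u0,u1,v0,v1) in {"top":(325,410,160,265),"side":(265,365,205,265)}.items():
    z=np.load(n+"0.npz"); P=cloud(n,z["d"])[v0:v1,u0:u1].reshape(-1,3); C=z["im"][v0:v1,u0:u1].reshape(-1,3).astype(int)
    yel=(C[:,0]>150)&(C[:,1]>110)&(C[:,2]<90)
    a=P[yel&(abs(P[:,2]-55)<6)]; print(n,"yellow",len(a),cv2.minAreaRect(a[:,:2].astype(np.float32)),a.mean(0))
    h=P[abs(P[:,2]-97)<6]; print("head",len(h),h.mean(0),cv2.minEnclosingCircle(h[:,:2].astype(np.float32)))
    b=P[(P[:,2]>6)&(P[:,2]<110)]; print("unit",len(b),cv2.minAreaRect(b[:,:2].astype(np.float32)))
    w=P[(abs(P[:,2]-65)<14)&~yel&(P[:,0]<h.mean(0)[0]-80)];print("tread",len(w),w.mean(0))
    cv2.imwrite(f"pics/{n}z.png",cv2.resize(z["im"][v0:v1,u0:u1,::-1],None,fx=5.5,fy=5.5,interpolation=cv2.INTER_CUBIC))
# tall things near
z=np.load("top0.npz");P=cloud("top",z["d"]).reshape(-1,3)
for zl,zh in((60,150),(150,300),(300,500),(500,900)):
    q=P[(P[:,2]>zl)&(P[:,2]<zh)&(P[:,0]>350)&(P[:,0]<950)&(P[:,1]>-450)&(P[:,1]<150)]
    if len(q): print(zl,len(q),np.percentile(q,[0,5,50,95,100],axis=0).round().tolist())
E
```

```text
top yellow 309 ((622.1756591796875, -215.55601501464844), (69.87330627441406, 59.560394287109375), 71.08857727050781) [ 617.64292631 -211.76770708   55.17006593]
head 108 [ 622.33107707 -215.56878414   97.3171176 ] ((622.5282592773438, -215.4196014404297), 16.91154670715332)
unit 2833 ((556.3721923828125, -192.57302856445312), (256.5460510253906, 314.6529541015625), 88.96033477783203)
tread 656 [ 485.81106828 -168.41255625   64.27346084]
side yellow 115 ((621.9873657226562, -225.755859375), (59.05202865600586, 60.265987396240234), 70.97810363769531) [ 624.89318161 -241.46898993   54.25154391]
head 72 [ 623.80174467 -221.03450074   96.3699624 ] ((622.4674072265625, -217.84295654296875), 19.602304458618164)
unit 2166 ((523.8279418945312, -139.9689483642578), (277.5010986328125, 312.4923095703125), 87.85392761230469)
tread 403 [ 487.50370248 -177.3307216    62.97164806]
60 697 [[441.0, -387.0, 60.0], [452.0, -356.0, 61.0], [488.0, -182.0, 69.0], [808.0, -132.0, 112.0], [879.0, -123.0, 149.0]]
150 275 [[795.0, -393.0, 152.0], [798.0, -386.0, 168.0], [806.0, -353.0, 187.0], [867.0, -285.0, 291.0], [872.0, -283.0, 299.0]]
300 866 [[795.0, -429.0, 301.0], [800.0, -409.0, 327.0], [810.0, -337.0, 393.0], [839.0, -301.0, 483.0], [854.0, -292.0, 500.0]]
500 93 [[839.0, -363.0, 500.0], [843.0, -362.0, 502.0], [866.0, -356.0, 515.0], [888.0, -347.0, 530.0], [891.0, -346.0, 533.0]]
```

View pics/topz.png

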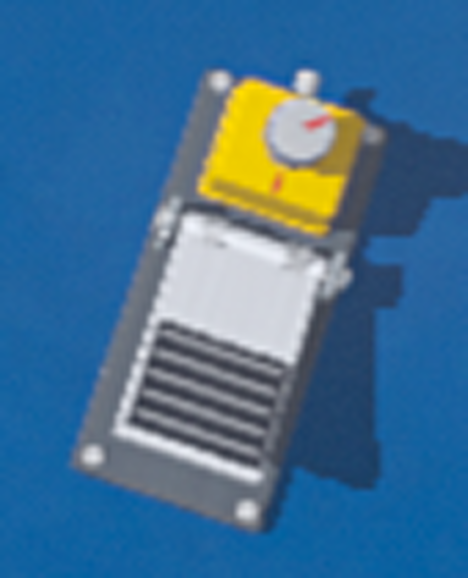

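The close-up shows the red line on the head (crop 300,133 → 325,120) pointing about −62° in world. That puts the screw at about 136° (2.4 rad). The unit's yaw is −18.9°, the screw axis is at (622.5, −215.4), and the pad point is at about (481, −167). Next I'll close the gripper and travel to a point above the pad.

Request:
arm_command(series=[0, 2.5, -2, 0, 0, 0, 5, -4, 0, 0, 0, 7.5, -6, 0, 0, 0, 10, -8, 0, 0, 0, 12.3, -9.9, 0, 0])

```text
clock: 0.52
eef_pos: [341.5, -447.9, 230.9]
tool_rot: [-3.14, -0.0, 0.429]
force: [0.1, -0.2, -0.0]
width: 25.7
gripper_force: 0.0
```

Request:
arm_command(series=[0, 2.5, -2, 0, 0, 0, 5, -4, 0, 0, 0, 7.5, -6, 0, 0, 0, 10, -8, 0, 0, 0, 12.3, -9.9, 0, 0])

```text
clock: 0.93
eef_pos: [412.2, -306.8, 231.1]
tool_rot: [-3.141, -0.0, 0.429]
force: [0.7, 0.3, -0.4]
width: -0.3
gripper_force: 0.0
```

Request:
arm_command(series=[0, 2.5, -2, 0, 0, 0, 5, -4, 1, 0, 0, 7.5, -6, 3, 0, 0, 10, -8, 6, 0, 0, 12.3, -9.9, 9, 0])

```text
clock: 1.35
eef_pos: [482.8, -168.0, 143.1]
tool_rot: [3.14, -0.002, 0.429]
force: [1.1, -0.1, -0.5]
width: 0.0
gripper_force: 0.0
```

Request:
arm_command(series=[0, 0, 0, 1, 0, 0, 0, 0, 2, 0, 0, 0, 0, 3, 0, 0, 0, 0, 4, 0, 0, 0, 0, 4, 0])

```text
clock: 1.77
eef_pos: [480.1, -170.7, 102.0]
tool_rot: [-3.141, 0.002, 0.426]
force: [-0.3, -0.6, -0.4]
width: 0.1
gripper_force: 0.0
```

Request:
arm_command(series=[0, 0, 0, 1, 0, 0, 0, 0, 2, 0, 0, 0, 0, 3, 0, 0, 0, 0, 3.5, 0, 0, 0, 0, 4, 0])

```text
clock: 2.18
eef_pos: [480.6, -169.4, 62.6]
tool_rot: [-3.14, 0.001, 0.428]
force: [-1.9, 0.6, 4.5]
width: 0.6
gripper_force: 2.0
```

Request:
arm_command(series=[0, 0, 0, 0.4, 0, 0, 0, 0, 0.8, 0, 0, 0, 0, 1.2, 0, 0, 0, 0, 1.5, 0, 0, 0, 0, 1.5, 0])

```text
clock: 2.6
eef_pos: [479.8, -168.9, 48.0]
tool_rot: [-3.139, 0.003, 0.429]
force: [-4.0, 1.4, 7.6]
width: -0.0
gripper_force: 3.2
```

```bash
python3 - <<'E'
from h import *
s=monitor.read_state();print(s["eef_pos"],s["force"],s["torque"])
E
```

```text
[ 479.83681216 -168.90552097   47.95329763] [-4.00783601  1.36958416  7.64335239] [0.25441366 0.89707327 0.0514685 ]
```

Contact is as expected. I'll carry on down to the stop in small steps.

Request:
arm_command(series=[0, 0, 0, 0.2, 0, 0, 0, 0, 0.4, 0, 0, 0, 0, 0.5, 0, 0, 0, 0, 0.6, 0, 0, 0, 0, 0.6, 0])

```text
clock: 3.02
eef_pos: [479.1, -168.6, 42.3]
tool_rot: [-3.138, 0.003, 0.429]
force: [-5.7, 1.7, 7.6]
width: -0.3
gripper_force: 3.9
```

Request:
arm_command(series=[0, 0, 0, 0.1, 0, 0, 0, 0, 0.1, 0, 0, 0, 0, 0.2, 0, 0, 0, 0, 0.2, 0, 0, 0, 0, 0.2, 0])

```text
clock: 3.43
eef_pos: [479.2, -168.6, 40.9]
tool_rot: [-3.139, 0.003, 0.429]
force: [-5.9, 1.6, 14.5]
width: 0.2
gripper_force: 6.6
```

Request:
arm_command(series=[0, 0, 0, 0.1, 0, 0, 0, 0, 0.1, 0, 0, 0, 0, 0.1, 0, 0, 0, 0, 0.1, 0, 0, 0, 0, 0.1, 0])

```text
clock: 3.85
eef_pos: [479.1, -168.6, 40.6]
tool_rot: [-3.139, 0.003, 0.429]
force: [-7.7, 2.7, 20.5]
width: -0.1
gripper_force: 10.5
```

The treadle is on its stop: 40.6 mm with the force rising at constant height. Releasing it.

Request:
arm_command(series=[0, 0, 0, -0.5, 0, 0, 0, 0, -1, 0, 0, 0, 0, -1.5, 0, 0, 0, 0, -2, 0, 0, 0, 0, -2.5, 0])

```text
clock: 4.27
eef_pos: [483.4, -170.0, 65.1]
tool_rot: [3.139, -0.003, 0.429]
force: [2.4, -0.4, 2.5]
width: -0.1
gripper_force: 1.1
```

Request:
arm_command(series=[0, 0, 0, -1, 0, 0, 0, 0, -3, 0, 0, 0, 0, -6, 0, 0, 0, 0, -9, 0, 0, 0, 0, -11, 0])

```text
clock: 4.68
eef_pos: [481.8, -169.5, 176.9]
tool_rot: [3.141, -0.001, 0.429]
force: [-0.3, -0.1, -0.4]
width: 0.2
gripper_force: 0.0
```

Request:
arm_command(series=[100, 1.8, 1.7, 0, 0, 100, 4.0, 3.8, 0, 0, 100, 6.5, 6.1, 0, 0, 100, 9, 8.5, 0, 0, 100, 10.8, 10.2, 0, 0])

```text
clock: 5.1
eef_pos: [624.3, -217.9, 174.7]
tool_rot: [3.141, -0.001, 0.429]
force: [1.3, 0.1, 1.0]
width: 60.4
gripper_force: 0.0
```

Request:
arm_command(series=[100, 0, 0, 0, -6, 100, 0, 0, 0, -12, 100, 0, 0, 0, -18, 100, 0, 0, 0, -24, 100, 0, 0, 0, -30, 100])

```text
invalid input at $.series: expected a multiple of 5 numbers
```

```bash
python3 - <<'E'
from h import *
s=monitor.read_state();print({k:np.round(s[k],3) for k in("clock","qpos","eef_pos","tool_rot","force","torque","width")})
im,d=viewer.get_image("top");cv2.imwrite("pics/t1.png",cv2.resize(im[150:270,320:420,::-1],None,fx=5,fy=5,interpolation=cv2.INTER_CUBIC))
im2,d2=viewer.get_image("side");cv2.imwrite("pics/s1.png",cv2.resize(im2[160:270,260:400,::-1],None,fx=5,fy=5,interpolation=cv2.INTER_CUBIC))
z=np.load("side0.npz")
P0,P1=cloud("side",z["d"]),cloud("side",d2)
print("treadle z before/after",P0[220:236,285:305,2].mean(),P1[220:236,285:305,2].mean())
E
```

```text
{'clock': np.float64(5.1), 'qpos': array([ 0.283,  0.703,  0.019,  1.541, -0.016,  0.896, -0.835]), 'eef_pos': array([ 624.345, -217.926,  174.738]), 'tool_rot': array([ 3.141e+00, -1.000e-03,  4.290e-01]), 'force': array([1.261, 0.147, 0.965]), 'torque': array([ 0.02 , -0.098,  0.055]), 'width': np.float64(60.445)}
treadle z before/after 58.35172817423661 55.78264079492086
```

View pics/s1.png

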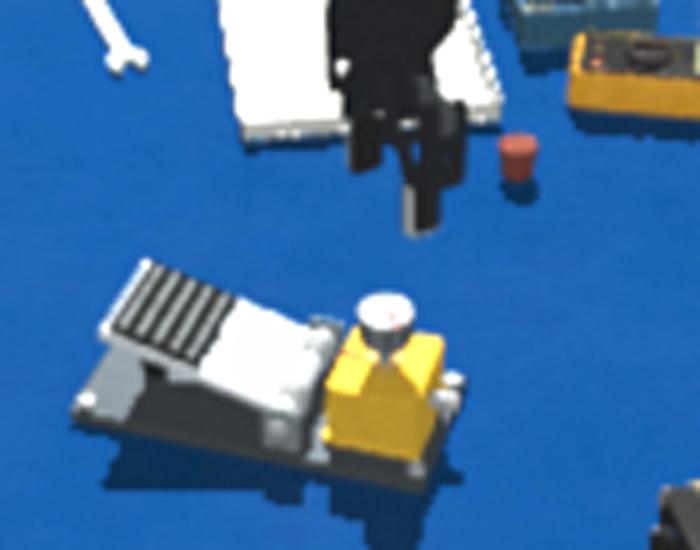

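```bash
python3 - <<'E'
from h import *
z0=np.load("top0.npz")["d"]
im,d=viewer.get_image("top");im2,d2=viewer.get_image("side")
a,b=cloud("top",z0),cloud("top",d)
a2,b2=cloud("side",np.load("side0.npz")["d"]),cloud("side",d2)
for r in range(220,245,4): print(r,np.round(np.median(a[r:r+3,352:368,2]),1),np.round(np.median(b[r:r+3,352:368,2]),1))
print(np.median(a2[218:236,285:300,2]),np.median(b2[218:236,285:300,2]), np.round(np.median((b2-a2)[218:240,280:305,2]),2))
E
```

```text
220 57.2 56.7
224 61.1 60.7
228 63.6 63.4
232 67.5 67.3
236 70.7 70.2
240 70.1 770.3
244 11.4 787.4
61.53744987062624 62.07894372787733 -0.05
```

Request:
arm_command(series=[100, 0, 0, 0, -6, 100, 0, 0, 0, -12, 100, 0, 0, 0, -18, 100, 0, 0, 0, -24, 100, 0, 0, 0, -30])

```text
clock: 5.72
eef_pos: [620.3, -216.7, 174.5]
tool_rot: [-3.14, 0.001, 0.958]
force: [-0.1, 0.5, -0.0]
width: 85.3
gripper_force: 0.0
```

Request:
arm_command(series=[100, 0, 0, 0, -6, 100, 0, 0, 0, -12, 100, 0, 0, 0, -18, 100, 0, 0, 0, -24, 100, 0, 0, 0, -30])

```text
clock: 6.13
eef_pos: [620.3, -216.8, 174.5]
tool_rot: [-3.139, 0.0, 1.482]
force: [0.2, -0.1, 0.0]
width: 85.7
gripper_force: 0.0
```

Request:
arm_command(series=[100, 0, 0, 0, -6, 100, 0, 0, 0, -12, 100, 0, 0, 0, -18, 100, 0, 0, 0, -24, 100, 0, 0, 0, -30])

```text
clock: 6.55
eef_pos: [620.3, -216.9, 174.5]
tool_rot: [-3.139, -0.001, 2.005]
force: [0.2, -0.0, -0.2]
width: 85.5
gripper_force: 0.0
```

Request:
arm_command(series=[100, 0, 0, 0, -6, 100, 0, 0, 0, -12, 100, 0, 0, 0, -18, 100, 0, 0, 0, -24, 100, 0, 0, 0, -28])

```text
clock: 6.97
eef_pos: [620.3, -217.0, 174.4]
tool_rot: [-3.14, -0.001, 2.494]
force: [-0.3, 1.0, 0.8]
width: 85.4
gripper_force: 0.0
```

Request:
arm_command(series=[100, 0, 0, 0, 0, 100, 0, 0, 0, 0, 100, 0, 0, 0, 0, 100, 0, 0, 0, 0, 100, 0, 0, 0, 0])

```text
clock: 7.38
eef_pos: [621.9, -217.2, 174.4]
tool_rot: [-3.141, -0.0, 2.488]
force: [-0.6, -0.0, -0.4]
width: 85.2
gripper_force: 0.0
```

Both cameras show the treadle fully back up, with the pad rising to the rear and depth equal to before. The head stands free below the open gripper (side crop 385,310). Descend around the head.

Request:
arm_command(series=[100, 0, 0.1, 1, 0, 100, 0, 0.1, 3, 0, 100, 0, 0.1, 5, 0, 100, 0, 0.1, 7, 0, 100, 0, 0.1, 8, 0])

```text
clock: 7.8
eef_pos: [621.0, -216.1, 91.1]
tool_rot: [-3.14, -0.004, 2.488]
force: [0.4, 0.4, 0.1]
width: 85.5
gripper_force: 0.0
```

Request:
arm_command(series=[100, 0, 0, 1, 0, 100, 0, 0, 2, 0, 100, 0, 0, 2.7, 0, 100, 0, 0, 3, 0, 100, 0, 0, 3, 0])

```text
clock: 8.22
eef_pos: [622.6, -216.5, 63.9]
tool_rot: [-3.141, -0.0, 2.488]
force: [-0.3, 0.4, 0.2]
width: 85.6
gripper_force: 0.0
```

Request:
arm_command(series=[45, 0, 0, 0, 0, 45, 0, 0, 0, 0, 45, 0, 0, 0, 0, 45, 0, 0, 0, 0, 45, 0, 0, 0, 0])

```text
clock: 8.63
eef_pos: [623.0, -216.6, 64.7]
tool_rot: [3.141, 0.001, 2.488]
force: [-0.5, 0.5, 0.2]
width: 38.6
gripper_force: 0.0
```

```bash
python3 - <<'E'
from h import *
s=monitor.read_state();print({k:np.round(s[k],3) for k in("clock","qpos","eef_pos","tool_rot","force","torque","width")})
im,d=viewer.get_image("top");im2,d2=viewer.get_image("side")
f=lambda i,a,b,c,e:cv2.resize(i[a:b,c:e,::-1],(400,500),interpolation=cv2.INTER_CUBIC)
cv2.imwrite("pics/g1.png",np.hstack([f(im,145,235,340,412),f(im2,180,255,300,360)]))
E
```

```text
{'clock': np.float64(8.633), 'qpos': array([ 0.563,  0.883, -0.477,  1.605,  0.526,  0.783,  0.773]), 'eef_pos': array([ 622.969, -216.631,   64.748]), 'tool_rot': array([3.141e+00, 1.000e-03, 2.488e+00]), 'force': array([-0.49 ,  0.527,  0.194]), 'torque': array([ 0.04 ,  0.011, -0.028]), 'width': np.float64(38.575)}
```

View pics/g1.png

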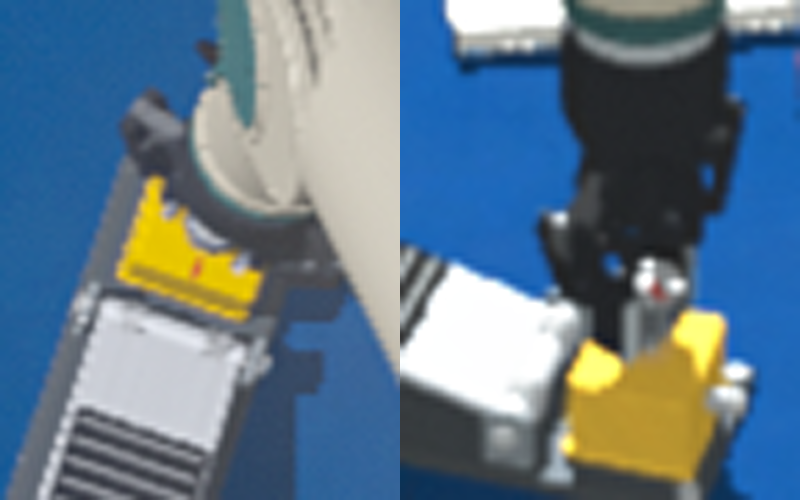

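The head (side crop 660,285) sits between the fingers, with its red line visible, and the side forces are zero. Closing on it.

Request:
arm_command(series=[0, 0, 0, 0, 0, 0, 0, 0, 0, 0, 0, 0, 0, 0, 0, 0, 0, 0, 0, 0, 0, 0, 0, 0, 0])

```text
clock: 9.15
eef_pos: [623.1, -216.3, 64.8]
tool_rot: [3.141, 0.0, 2.488]
force: [-1.2, 1.0, 5.2]
width: 32.2
gripper_force: 59.4
```

Request:
arm_command(series=[0, 0, 0, 0, 4, 0, 0, 0, 0, 8, 0, 0, 0, 0, 12, 0, 0, 0, 0, 16, 0, 0, 0, 0, 20])

```text
clock: 9.57
eef_pos: [623.6, -215.8, 64.8]
tool_rot: [3.14, 0.0, 2.137]
force: [0.8, 1.2, 3.3]
width: 32.5
gripper_force: 59.4
```

```bash
python3 - <<'E'
from h import *
s=monitor.read_state();print({k:np.round(s[k],3) for k in("clock","qpos","eef_pos","tool_rot","force","torque","width")})
im2,d2=viewer.get_image("side")
cv2.imwrite("pics/g2.png",cv2.resize(im2[180:255,300:360,::-1],(480,600),interpolation=cv2.INTER_CUBIC))
E
```

```text
{'clock': np.float64(9.567), 'qpos': array([ 0.512,  0.867, -0.386,  1.606,  0.432,  0.752,  0.496]), 'eef_pos': array([ 623.647, -215.765,   64.786]), 'tool_rot': array([3.14 , 0.   , 2.137]), 'force': array([0.752, 1.235, 3.318]), 'torque': array([ 0.329, -0.037,  0.1  ]), 'width': np.float64(32.474)}
```

View pics/g2.png

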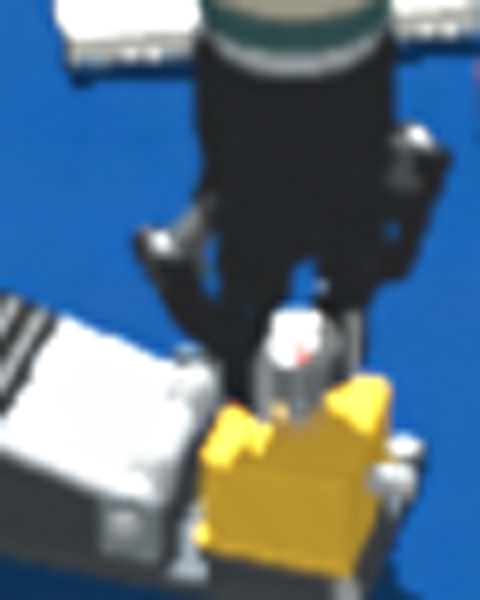

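The head is held (32.5 mm, 59 N) and turning with the gripper, with the red line visible at crop (302,355). Continuing clockwise.

Request:
arm_command(series=[0, 0, 0, 0, 6, 0, 0, 0, 0, 12, 0, 0, 0, 0, 18, 0, 0, 0, 0, 24, 0, 0, 0, 0, 30])

```text
clock: 10.03
eef_pos: [624.7, -215.4, 64.8]
tool_rot: [3.138, -0.001, 1.613]
force: [3.8, 2.0, 2.1]
width: 32.4
gripper_force: 59.4
```

Request:
arm_command(series=[0, 0, 0, 0, 6, 0, 0, 0, 0, 12, 0, 0, 0, 0, 18, 0, 0, 0, 0, 24, 0, 0, 0, 0, 30])

```text
clock: 10.45
eef_pos: [625.9, -215.6, 64.8]
tool_rot: [3.136, -0.003, 1.09]
force: [4.7, 1.2, -0.2]
width: 32.6
gripper_force: 59.4
```

Request:
arm_command(series=[0, 0, 0, 0, 6, 0, 0, 0, 0, 12, 0, 0, 0, 0, 18, 0, 0, 0, 0, 24, 0, 0, 0, 0, 30])

```text
clock: 10.87
eef_pos: [626.8, -216.4, 64.9]
tool_rot: [3.136, -0.006, 0.566]
force: [7.1, 0.1, -2.4]
width: 32.2
gripper_force: 59.5
```

```bash
cat > st.py <<'E'
from h import *
s=monitor.read_state();print({k:np.round(s[k],3) for k in("clock","qpos","eef_pos","tool_rot","force","torque","width")})
E
python3 st.py
```

```text
{'clock': np.float64(10.867), 'qpos': array([ 0.273,  0.841,  0.031,  1.611, -0.039,  0.682, -0.681]), 'eef_pos': array([ 626.798, -216.435,   64.889]), 'tool_rot': array([ 3.136, -0.006,  0.566]), 'force': array([ 7.05 ,  0.135, -2.35 ]), 'torque': array([ 0.078, -1.407,  0.087]), 'width': np.float64(32.172)}
```

Request:
arm_command(series=[0, 0.1, 0.1, 0, 3, 0, 0.2, 0.1, 0, 6, 0, 0.2, 0.1, 0, 9, 0, 0.2, 0.1, 0, 12, 0, 0.2, 0.1, 0, 14])

```text
clock: 11.28
eef_pos: [627.0, -217.0, 64.8]
tool_rot: [3.139, -0.003, 0.324]
force: [2.9, -0.1, 2.4]
width: 32.2
gripper_force: 60.0
```

```bash
python3 st.py
```

```text
{'clock': np.float64(11.283), 'qpos': array([ 0.234,  0.845,  0.098,  1.608, -0.115,  0.69 , -0.86 ]), 'eef_pos': array([ 627.011, -216.985,   64.836]), 'tool_rot': array([ 3.139e+00, -3.000e-03,  3.240e-01]), 'force': array([ 2.881, -0.064,  2.395]), 'torque': array([-0.063, -0.667,  0.044]), 'width': np.float64(32.207)}
```

Request:
arm_command(series=[0, 0, 0, 0, 1, 0, 0, 0, 0, 2, 0, 0, 0, 0, 3, 0, 0, 0, 0, 4, 0, 0, 0, 0, 4])

```text
clock: 11.7
eef_pos: [627.0, -217.1, 64.8]
tool_rot: [3.139, -0.004, 0.254]
force: [6.0, -0.9, 0.8]
width: 32.3
gripper_force: 59.8
```

```bash
python3 st.py
```

```text
{'clock': np.float64(11.7), 'qpos': array([ 0.224,  0.846,  0.116,  1.608, -0.136,  0.691, -0.91 ]), 'eef_pos': array([ 627.047, -217.082,   64.841]), 'tool_rot': array([ 3.139, -0.004,  0.254]), 'force': array([ 5.959, -0.868,  0.822]), 'torque': array([-0.209, -1.066, -0.036]), 'width': np.float64(32.314)}
```

Request:
arm_command(series=[0, 0, 0, 0, 1, 0, 0, 0, 0, 2, 0, 0, 0, 0, 3, 0, 0, 0, 0, 4, 0, 0, 0, 0, 4])

```text
clock: 12.12
eef_pos: [627.1, -217.2, 64.8]
tool_rot: [3.138, -0.004, 0.187]
force: [5.5, -2.9, 0.7]
width: 32.6
gripper_force: 59.8
```

```bash
python3 st.py
```

```text
{'clock': np.float64(12.117), 'qpos': array([ 0.213,  0.847,  0.135,  1.608, -0.157,  0.692, -0.96 ]), 'eef_pos': array([ 627.056, -217.246,   64.848]), 'tool_rot': array([ 3.138, -0.004,  0.187]), 'force': array([ 5.513, -2.927,  0.723]), 'torque': array([-0.312, -1.131,  0.655]), 'width': np.float64(32.631)}
```

Request:
arm_command(series=[0, 0, 0, 0, 1, 0, 0, 0, 0, 2, 0, 0, 0, 0, 2, 0, 0, 0, 0, 2, 0, 0, 0, 0, 2])

```text
clock: 12.53
eef_pos: [626.3, -217.4, 64.9]
tool_rot: [3.139, -0.003, 0.15]
force: [6.1, -3.1, 1.5]
width: 32.9
gripper_force: 59.9
```

```bash
python3 st.py
```

```text
{'clock': np.float64(12.533), 'qpos': array([ 0.208,  0.848,  0.145,  1.609, -0.169,  0.693, -0.987]), 'eef_pos': array([ 626.327, -217.438,   64.856]), 'tool_rot': array([ 3.139e+00, -3.000e-03,  1.500e-01]), 'force': array([ 6.074, -3.123,  1.485]), 'torque': array([-0.536, -0.947,  0.297]), 'width': np.float64(32.936)}
```

Request:
arm_command(series=[0, 0, 0, 0, 1, 0, 0, 0, 0, 2, 0, 0, 0, 0, 3, 0, 0, 0, 0, 3, 0, 0, 0, 0, 3])

```text
clock: 12.95
eef_pos: [625.5, -217.5, 64.8]
tool_rot: [3.14, -0.001, 0.098]
force: [4.4, -4.0, 3.5]
width: 32.5
gripper_force: 60.1
```

```bash
python3 st.py; python3 - <<'E'
from h import *
im2,d2=viewer.get_image("side");im,_=viewer.get_image("top")
f=lambda i,a,b,c,e:cv2.resize(i[a:b,c:e,::-1],(400,500),interpolation=cv2.INTER_CUBIC)
cv2.imwrite("pics/g3.png",np.hstack([f(im,155,215,350,398),f(im2,195,255,312,360)]))
E
```

```text
{'clock': np.float64(12.95), 'qpos': array([ 0.2  ,  0.849,  0.159,  1.61 , -0.185,  0.695, -1.025]), 'eef_pos': array([ 625.519, -217.529,   64.825]), 'tool_rot': array([ 3.14e+00, -1.00e-03,  9.80e-02]), 'force': array([ 4.449, -3.972,  3.549]), 'torque': array([-0.717, -0.688,  0.6  ]), 'width': np.float64(32.465)}
```

View pics/g3.png

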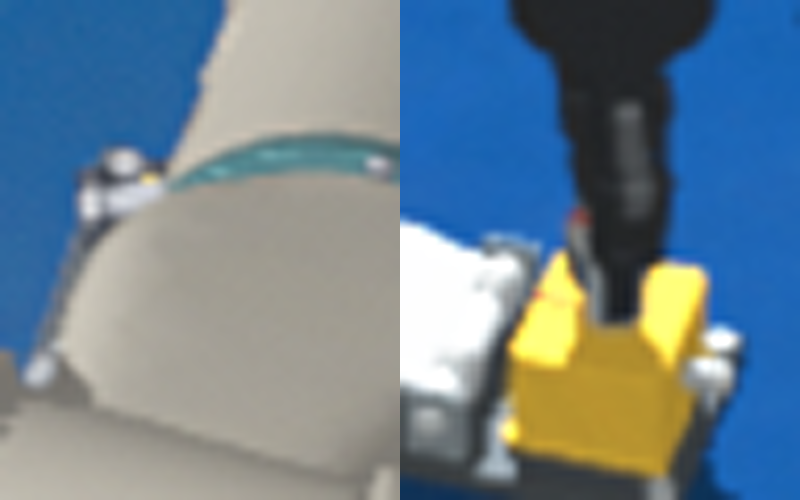

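The red line shows at the rim on the mark's side (crop 578,215), and the torque holds at about 0.6 N m, so the screw is seated and the pads are just slipping. I'll back off in small steps to find where the grip picks up the screw.

Request:
arm_command(series=[0, 0, 0, 0, -1, 0, 0, 0, 0, -1, 0, 0, 0, 0, -1, 0, 0, 0, 0, -1, 0, 0, 0, 0, -1])

```text
clock: 13.47
eef_pos: [625.6, -217.5, 64.8]
tool_rot: [3.14, -0.002, 0.113]
force: [3.9, -3.0, 3.9]
width: 32.3
gripper_force: 60.1
```

```bash
python3 st.py
```

```text
{'clock': np.float64(13.467), 'qpos': array([ 0.203,  0.848,  0.155,  1.61 , -0.18 ,  0.695, -1.013]), 'eef_pos': array([ 625.566, -217.524,   64.826]), 'tool_rot': array([ 3.14e+00, -2.00e-03,  1.13e-01]), 'force': array([ 3.892, -2.962,  3.939]), 'torque': array([-0.794, -0.751,  0.047]), 'width': np.float64(32.347)}
```

Request:
arm_command(series=[0, 0, 0, 0, -1, 0, 0, 0, 0, -1, 0, 0, 0, 0, -1, 0, 0, 0, 0, -1, 0, 0, 0, 0, -1])

```text
clock: 13.88
eef_pos: [625.5, -217.5, 64.8]
tool_rot: [3.14, -0.002, 0.13]
force: [4.2, -3.5, 3.9]
width: 32.1
gripper_force: 60.1
```

```bash
python3 st.py
```

```text
{'clock': np.float64(13.883), 'qpos': array([ 0.206,  0.848,  0.15 ,  1.61 , -0.175,  0.694, -1.001]), 'eef_pos': array([ 625.547, -217.535,   64.825]), 'tool_rot': array([ 3.14e+00, -2.00e-03,  1.30e-01]), 'force': array([ 4.199, -3.496,  3.947]), 'torque': array([-0.762, -0.747,  0.022]), 'width': np.float64(32.076)}
```

Request:
arm_command(series=[0, 0, 0, 0, -1, 0, 0, 0, 0, -1, 0, 0, 0, 0, -1, 0, 0, 0, 0, -1, 0, 0, 0, 0, -1])

```text
clock: 14.3
eef_pos: [625.5, -217.5, 64.8]
tool_rot: [3.14, -0.002, 0.148]
force: [3.6, -3.1, 3.7]
width: 32.4
gripper_force: 60.1
```

```bash
python3 st.py
```

```text
{'clock': np.float64(14.3), 'qpos': array([ 0.208,  0.848,  0.145,  1.61 , -0.169,  0.694, -0.988]), 'eef_pos': array([ 625.527, -217.526,   64.816]), 'tool_rot': array([ 3.14e+00, -2.00e-03,  1.48e-01]), 'force': array([ 3.645, -3.084,  3.673]), 'torque': array([-0.731, -0.684,  0.061]), 'width': np.float64(32.37)}
```

Request:
arm_command(series=[0, 0, 0, 0, -1, 0, 0, 0, 0, -2, 0, 0, 0, 0, -2, 0, 0, 0, 0, -2, 0, 0, 0, 0, -2])

```text
clock: 14.72
eef_pos: [625.5, -217.5, 64.8]
tool_rot: [3.14, -0.001, 0.183]
force: [2.9, -3.1, 3.7]
width: 32.6
gripper_force: 60.1
```

```bash
python3 st.py
```

```text
{'clock': np.float64(14.717), 'qpos': array([ 0.214,  0.847,  0.136,  1.61 , -0.158,  0.693, -0.962]), 'eef_pos': array([ 625.518, -217.489,   64.812]), 'tool_rot': array([ 3.14e+00, -1.00e-03,  1.83e-01]), 'force': array([ 2.884, -3.11 ,  3.689]), 'torque': array([-0.796, -0.744,  0.057]), 'width': np.float64(32.614)}
```

The screw picked up within about 1°, at yaw ≈0.108, so the target yaw is ≈1.68. That leaves 86°.

Request:
arm_command(series=[0, 0, 0, 0, -6, 0, 0, 0, 0, -12, 0, 0, 0, 0, -18, 0, 0, 0, 0, -24, 0, 0, 0, 0, -30])

```text
clock: 15.13
eef_pos: [625.4, -217.1, 64.8]
tool_rot: [3.14, -0.0, 0.711]
force: [3.3, -3.0, 3.2]
width: 32.6
gripper_force: 60.1
```

Request:
arm_command(series=[0, 0, 0, 0, -6, 0, 0, 0, 0, -12, 0, 0, 0, 0, -18, 0, 0, 0, 0, -24, 0, 0, 0, 0, -30])

```text
clock: 15.55
eef_pos: [625.1, -216.9, 64.8]
tool_rot: [3.141, 0.0, 1.235]
force: [2.5, -2.0, 4.7]
width: 32.8
gripper_force: 60.2
```

Request:
arm_command(series=[0, 0, 0, 0, -6, 0, 0, 0, 0, -12, 0, 0, 0, 0, -18, 0, 0, 0, 0, -24, 0, 0, 0, 0, -26])

```text
clock: 15.97
eef_pos: [624.7, -216.9, 64.8]
tool_rot: [-3.142, 0.0, 1.688]
force: [1.5, -2.4, 5.9]
width: 32.0
gripper_force: 60.3
```

```bash
python3 st.py; python3 - <<'E'
from h import *
im2,d2=viewer.get_image("side")
cv2.imwrite("pics/g4.png",cv2.resize(im2[200:250,316:356,::-1],(480,600),interpolation=cv2.INTER_CUBIC))
c=np.array([622.5,-216.5,97]); 
for deg in (-18.9-90-20,-18.9-90,-18.9-90+20):
    a=np.radians(deg); p=proj("side",[c,c+16*np.array([np.cos(a),np.sin(a),0])]); print(deg,((p-[316,200])*12).round())
E
```

```text
{'clock': np.float64(15.967), 'qpos': array([ 0.447,  0.854, -0.269,  1.603,  0.307,  0.727,  0.152]), 'eef_pos': array([ 624.74 , -216.909,   64.784]), 'tool_rot': array([-3.142,  0.   ,  1.688]), 'force': array([ 1.464, -2.446,  5.932]), 'torque': array([-0.503, -0.576, -0.082]), 'width': np.float64(32.012)}
-128.9 [[246. 255.]
 [209. 286.]]
-108.9 [[246. 255.]
 [228. 292.]]
-88.9 [[246. 255.]
 [250. 294.]]
```

View pics/g4.png

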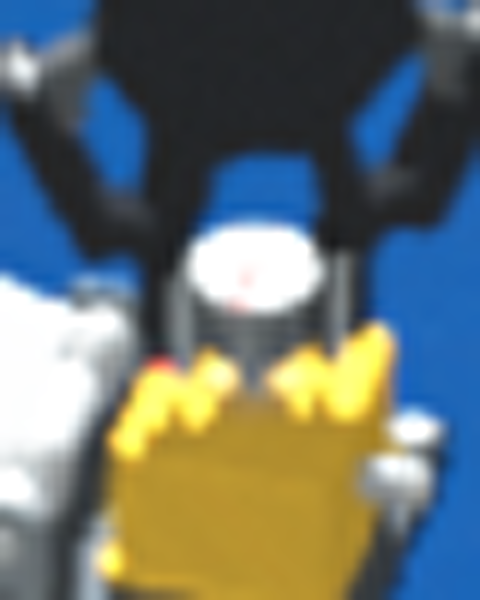

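The red line runs from the head centre (255,268) to the rim (238,305). That offset of (−17, 37) matches the (−18, 37) predicted for exactly a quarter turn. The gripper is still holding, so I'm handing in.

```bash
python3 -c "
from cell import workorder
print(workorder.finish_job())"
```

```text
the job is handed in; nothing more can be done
None
```

I pressed the treadle to its stop and it came fully back up, then seated the thumbscrew and backed it off a quarter turn (checked against its red line); the job is handed in with the gripper still holding it, and the screwdriver, spanner and stopper were not touched.

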